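# Load the sample carrier and hold it out at the mark

### The arm

A 6-joint arm with a two-finger parallel gripper is mounted at the origin on the work surface. World frame = base frame: x ahead of the robot, y to its left, z up, the work surface at z = 0. Lengths are in m, angles in rad, forces in N, time in s.
With the tool pointing down it reaches from about 0.35 to 0.775 m from the base axis. Payload 5.5 kg.
Tool frame: the origin (TCP) lies at the very end of the fingers, on their centre line; the grasp point (between the pads) lies behind it (env.hold_point_z is the z of the grasp point in the tool frame, in m); z points along the fingers, y is the line along which they close (so a half turn about z gives the same grasp; the last joint's range is limited). The gripper opens to 85 mm and grips with 20 to 120 N. Pads are 22 mm wide; open, the fingers measure 114 mm over their backs; the gripper's body (76 mm by 85 mm) begins 54 mm behind the grasp point. The pads swing forward as they close: fully open they stand 13 mm farther back than shut.
Start: joints at [1.137, 0.313, 0.046, 1.304, 0, 1.431], TCP at [0.167, 0.55, 0.231] pointing down, gripper open.
Joint ranges: [-2.76, 2.76], [-0.86, 1.69], [-1.03, 1.26], [-2.2, 2.34], [-1.47, 1.5], [-3.14, 3.14]. Speed limits (rad/s): [2.57, 2.57, 3.14, 3.14, 3.14, 3.14].

### API

Orientations are given as a unit quaternion [w, x, y, z].
In Python, from workcell import env gives the robot as it stands.
- The arm moves only by the tool arm_command, never from a script. Its argument "rows" is a list of rows, each an object with "delta_pos": the shift along the tool's x, y, z scaled (see below), a list of three; "rot": the turn, a rotation vector about the tool's x, y, z scaled (see below), a list of three; "fingers": the closure, from 0 (fully open) to 1 (shut). A call has 1 to 20 rows; each row shifts and turns the commanded pose from where the row before left it, along the tool's axes as they then stand; what a row does not reach is not made up. The controller multiplies each number of a shift by 0.02 m and each number of a turn by 360 degrees. A row lasts 1/10 s, in which the tool goes at most 50 mm and 8.59 degrees, less where a joint would pass 70% of its speed; a pose out of reach is approached as far as the arm can. A call with a number of a shift or a turn outside -1 to 1 is refused whole. A call with a gripper value outside its range is refused whole. The fingers move at their own pace and stop on an object; "squeeze" is the grip in N (left out, the last holds). Time passes only in rows, so rows that do not move let the fingers close. It gives the time, the measured TCP pose, the force and the opening at its end, in the units of the state.
- env.get_state(): the state, without advancing time (a new reading comes with each control period).
- env.read_camera(name): name is "scene" or "side" or "wrist"; returns (picture, depth): 480x640x3 uint8, blue, green, red; 480x640 float32, m along the optical axis (not along the pixel's ray), 0 where there is no reading.
- env.get_calibration(name): a dict with "mtx" (3x3 intrinsics, pixels), "R" (3x3) and "t" (3): a world point X has camera coordinates R X + t. Camera axes: x right, y down, z forward; pixel columns grow to the right and rows downward; lengths in m; the calibration is good to about 2 mm. A picture is of the moment at which its call begins: read the wrist's pose just before it. get_calibration takes no time and is no camera call; for the wrist camera it gives the pose at the moment of the call.
- env.hand_in(): hands the job in, once; it reports no verdict.
The state is a dict: "clock": time; "joint_pos": joint angles; "qvel": joint speeds; "tau": joint torques, N m; "tcp_pos": TCP position; "orientation": TCP orientation; "wrist_force": force on the tool from outside, world axes, zero at the start; "ft_torque": the same for the moment, N m; "finger_gap": finger opening in m.
Only numpy, scipy, OpenCV 4.12 (cv2) and the standard library are available. Lean on these libraries where they do the work, as an engineer would, in place of code of your own. Each camera call takes 0.05 s, during which the arm holds its last target. There are 200 camera calls.

### The job

Take the loose steel canister from its white rest and lay it lengthwise in the gap on top of the two canisters lying in the carrier of the spring-return station, and let go of it. Then pull the loaded carrier out by its bar handle, gently so that the pile stays, until the carrier's pointer is level with the upright mark beside it, and finish while still holding the handle there: the spring would draw it back. Leave the other things on the bench where they stand.

Things in the scene. Friction and masses are not known exactly. Their poses are not given: they have to be found in the camera images.
- station: fixed white base plate, 250 x 170 x 8 mm, with two rails and a 58 mm high spring housing at its +x end; it carries the sliding carrier. Origin at the centre of its underside on the bench; x points away from the handle, so the carrier is pulled along -x. It stands left or right of the middle of the bench, turned up to 0.25 rad.
- carrier: the sliding carrier, an aluminium slide, 180 x 124 mm, its floor 24 mm above the bench, with the handle, pointer and canisters on it. Its origin coincides with the station's, axes too, when it is fully home, as at the start, and moves along the station's -x as it is pulled; the stop is at 110 mm. A spring pulls it home with 4.5 N when home, growing by 0.9 N per 10 mm; the mark is 50 to 90 mm from the home place of the pointer.
- handle (a point): the carrier's pull handle, an upright hoop: a round steel bar 12 mm thick and 100 mm long, level, its axis along y, 92 mm above the bench, carried by two 10 mm posts at y = +-44 mm, free all round between them. Origin at the middle of the bar; x as the station's. The ends of the piled canisters are 53 mm behind it (+x); the finished pile is 112 mm high above the bench. Pinch the bar from above with one finger on each side along x.
- carrier_pointer (a point): outer tip of the carrier's pointer, a dark flat pin 4 mm wide (along x) sticking out level from the carrier's +y side, 26 mm above the bench. x as the station's; it moves with the carrier.
- mark: the mark, a fixed upright dark steel blade 3 mm thick (along x) and 40 mm high on a small aluminium foot at the station's +y edge, just outside the pointer's path. Origin at bench height under the blade, axes as the station's. The pointer is level with it when both have the same place along the station's x.
- saddle (a point): the point on the carrier where the middle of the third canister belongs when it lies in the gap on top of the two others: 87.7 mm above the bench, 100 mm behind (+x of) the handle. x along the canisters' length, z up; it moves with the carrier. The axes of the two lower canisters are 39.7 mm lower and 27 mm to either side (y), the tops of the lower ones 15.7 mm lower.
- tin_loose: the canister to be loaded: a closed steel sample canister lying on its side, 94 mm long: steel body 48 mm in diameter and 80 mm long, then a black cap 40 mm in diameter and 14 mm long at its +x end. 0.25 kg give or take. Origin at the middle of its length on its axis; x runs along the axis (y and z turn as it rolls). It starts in the white rest.
- tin_left: the lower canister on the +y side of the carrier, between 12 mm high ridges: a closed steel sample canister lying on its side, 94 mm long: steel body 48 mm in diameter and 80 mm long, then a black cap 40 mm in diameter and 14 mm long at its +x end. 0.25 kg give or take. Origin at the middle of its length on its axis; x runs along the axis (y and z turn as it rolls).
- tin_right: the lower canister on the -y side of the carrier, between 12 mm high ridges: a closed steel sample canister lying on its side, 94 mm long: steel body 48 mm in diameter and 80 mm long, then a black cap 40 mm in diameter and 14 mm long at its +x end. 0.25 kg give or take. Origin at the middle of its length on its axis; x runs along the axis (y and z turn as it rolls).
- rest: fixed white plastic rest for the loose canister, 110 x 70 x 6 mm, with two ridges 12 mm high (above the bench) and 48.6 mm apart over their outer sides. The canister's axis lies along its x, 30 mm above the bench. Origin at the centre of its underside.
- bowl_mid: an empty steel bowl, 84 mm across and 45 mm high, between the station and the rest. Leave it alone.
- weight: a brass calibration weight, 36 mm across and 56 mm high, on the robot's side of the small bowl. Leave it alone.
- jar: a white plastic jar, 60 mm across and 85 mm high, at the left. Leave it alone.
- bowl_left: an empty steel bowl, 110 mm across and 55 mm high, at the left. Leave it alone.
- bowl_right: an empty steel bowl, 110 mm across and 55 mm high, at the right. Leave it alone.
- carton: a cardboard box, 70 x 50 x 60 mm high, at the right. Leave it alone.
- scoop: a steel spoon 180 mm long lying at the back. Leave it alone.
Things that resemble listed ones, but are neither listed nor needed, are in the scene too. Leave any blue or pink look-alike of the tin_left alone.

How it is judged:
On the way, in this order (a step that is already met when the one before it is completed fails the run):
1. the loose canister lies released in the gap on top of the two others, the carrier still home (pulled less than 15 mm) (x of tin_loose in the frame of saddle between -0.015 and 0.015 m and y of tin_loose in the frame of saddle between -0.006 and 0.006 m and z of tin_loose in the frame of saddle between -0.006 and 0.006 m and angle between the x axis of tin_loose and the x axis of saddle, either way round below 0.17 rad and contact force between tin_loose and the fingers below 0.1 N and contact force between tin_loose and the arm below 0.1 N and contact force between tin_loose and tin_left above 0.1 N and contact force between tin_loose and tin_right above 0.1 N and linear speed of tin_loose below 0.03 m/s and y of tin_left in the frame of saddle between 0.019 and 0.035 m and z of each of tin_left, tin_right in the frame of saddle below -0.032 m and y of tin_right in the frame of saddle between -0.035 and -0.019 m and x of carrier in the frame of station above -0.015 m), for 0.2 s.
2. the carrier is pulled out by its handle to the mark (x of carrier_pointer in the frame of mark between -0.006 and 0.006 m and contact force between the fingers and carrier above 2 N and distance between the grasp point and handle below 0.07 m), for 0.2 s.
At the end, for the whole second after the job is handed in: Fingers hold the handle (over 2 N, grasp point within 70 mm of the bar's middle), carrier at rest, pointer within 6 mm of the mark; third canister lies on both lower ones, untouched, within 15 mm lengthwise, 6 mm sideways and in height, 0.17 rad of its place; lower ones within 8 mm (all of step 2 and x of tin_loose in the frame of saddle between -0.015 and 0.015 m and y of tin_loose in the frame of saddle between -0.006 and 0.006 m and z of tin_loose in the frame of saddle between -0.006 and 0.006 m and angle between the x axis of tin_loose and the x axis of saddle, either way round below 0.17 rad and contact force between tin_loose and the fingers below 0.1 N and contact force between tin_loose and the arm below 0.1 N and contact force between tin_loose and tin_left above 0.1 N and contact force between tin_loose and tin_right above 0.1 N and linear speed of tin_loose below 0.03 m/s and y of tin_left in the frame of saddle between 0.019 and 0.035 m and z of each of tin_left, tin_right in the frame of saddle below -0.032 m and y of tin_right in the frame of saddle between -0.035 and -0.019 m and linear speed of carrier below 0.01 m/s); the arm keeps its last pose, push and grip.
It fails at once if one of the other things on the bench is moved by more than 30 mm (distance of any of bowl_mid, weight, jar, bowl_left, bowl_right, carton, scoop from where it was at the start of the episode above 0.03 m).
It also fails if it takes over 58 s, if anything falls off the work surface, if the arm or the gripper's body presses on something with over 40 N, if the wrist force passes 120 N, or if a joint passes its speed limit or range.

## Working session

There is one attempt and no reset: what is moved stays moved. The work goes in short steps, Python scripts to look and compute and a tool call to move; the robot and the scene stay as the last step left them, time stands still between calls to the robot, and variables do not carry over. Pictures are saved under pics/ and viewed, on a budget of 10 in all, crops included, one or two more only if the job needs it, and the job is handed in when it is done.

Besides the shell and the picture viewer there is one more tool, called after "Emit:" as name([rows], argument=value, ...), one row to a line, values as JSON. arm_command: Moves the arm, as the interface text tells. Shifts and turns lie within -1 to 1; 1 stands for 0.02 m of shift or 360 degrees of turn. Its arguments: {"type":"object","properties":{"rows":{"type":"array","items":{"type":"object","properties":{"delta_pos":{"type":"array","items":{"type":"number","minimum":-1,"maximum":1}},"rot":{"type":"array","items":{"type":"number","minimum":-1,"maximum":1}},"fingers":{"type":"number"}}}},"squeeze":{"type":"number"}},"required":["rows"]}

```bash
mkdir -p pics; ls; cat > h.py <<'E'
import numpy as np, cv2
from workcell import env
def cam(n):
    c=env.get_calibration(n); im,d=env.read_camera(n); return im,d,c
def ray(c,u,v,z):
    K,R,t=np.array(c["mtx"]),np.array(c["R"]),np.array(c["t"]); o=-R.T@t
    w=R.T@np.linalg.inv(K)@np.array([u,v,1.]); return o+w*(z-o[2])/w[2]
def proj(c,X):
    p=np.array(c["mtx"])@(np.array(c["R"])@np.array(X)+np.array(c["t"])); return p[:2]/p[2]
def cloud(d,c):
    K,R,t=np.array(c["mtx"]),np.array(c["R"]),np.array(c["t"])
    v,u=np.mgrid[:d.shape[0],:d.shape[1]]
    P=np.stack([(u-K[0,2])/K[0,0]*d,(v-K[1,2])/K[1,1]*d,d],-1)
    return (P-t)@R   # world points per pixel
E
python3 - <<'E'
from h import *
s=env.get_state(); print({k:np.round(v,3).tolist() for k,v in s.items()},env.hold_point_z)
for n in("scene","side","wrist"):
    im,d,c=cam(n); cv2.imwrite(f"pics/{n}0.png",im); np.save(f"{n}0.npy",d)
    import pickle; pickle.dump(c,open(f"{n}0.pkl","wb")); R=np.array(c["R"]);print(n,-R.T@np.array(c["t"]),c["mtx"][0],R[2])
E
```

```text
pics
{'clock': 0.0, 'joint_pos': [1.137, 0.314, 0.045, 1.304, -0.0, 1.431], 'qvel': [0.001, 0.001, -0.0, -0.001, -0.0, -0.001], 'tau': [-0.001, -48.063, 29.853, 0.019, -0.0, 0.0], 'tcp_pos': [0.166, 0.55, 0.23], 'orientation': [-0.0, 0.146, 0.989, -0.001], 'wrist_force': [-0.09, 0.0, -0.695], 'ft_torque': [0.023, 0.015, -0.004], 'finger_gap': 0.085} -0.0187
scene [ 1.18647979 -0.88865211  1.02527971] [523.68378441   0.         319.52992133] [-0.42038783  0.62870821 -0.65421714]
side [0.44446568 0.70844674 0.78826397] [437.48355836   0.         310.15508608] [ 0.12932478 -0.70617838 -0.69612298]
wrist [0.09281865 0.57123923 0.37331761] [397.07578653   0.         314.140967  ] [ 0.28731409 -0.08847075 -0.95374186]
```

View pics/scene0.png

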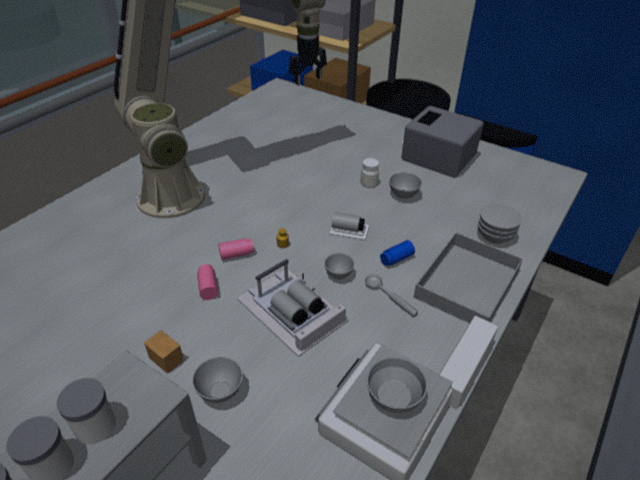

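View pics/side0.png

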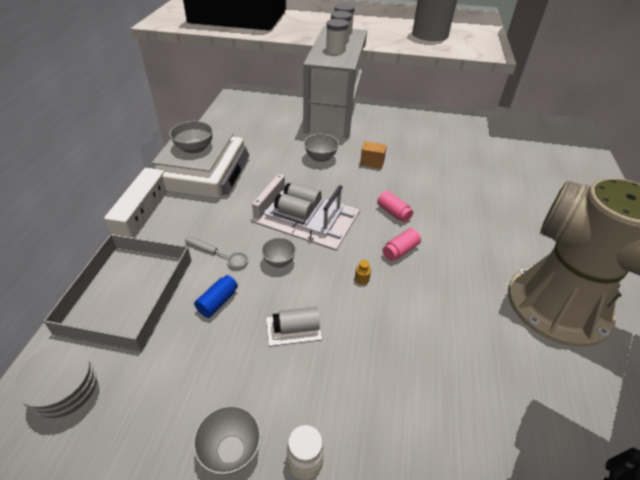

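The grey canister in the white rest is at scene (348,222) / side (298,320). The station is at scene (292,305) / side (305,212), with its handle facing the robot. Blue (397,252) and pink (236,248), (207,282) are look-alikes, so I'll leave them alone.

```bash
cat > m.py <<'E'
from h import *; import pickle
def rect(P): 
    r=cv2.minAreaRect(P[:,:2].astype(np.float32)); return np.round(r[0],4),np.round(r[1],4),r[2]
out=[]
for n,boxes in dict(side=dict(rest=(262,300,325,350),st=(248,170,362,248),mk=(300,222,325,246)),scene=dict(rest=(325,205,375,242),st=(235,255,350,350))).items():
    d=np.load(n+"0.npy"); c=pickle.load(open(n+"0.pkl","rb")); W=cloud(d,c)
    print(n,'bench z',np.median(W[d>0][:,2]))
    for k,(u0,v0,u1,v1) in boxes.items():
        P=W[v0:v1,u0:u1].reshape(-1,3); P=P[d[v0:v1,u0:u1].ravel()>0]
        if k=="rest":
            Q=P[(P[:,2]>.02)&(P[:,2]<.07)]; T=Q[Q[:,2]>.047]; print(' tin',rect(Q),'top',T.mean(0),len(T),Q[:,2].max()); 
            Q=P[(P[:,2]>.003)&(P[:,2]<.07)]; print(' rest',rect(Q))
        if k=="st":
            Q=P[(P[:,2]>.004)&(P[:,2]<.12)]; print(' st',rect(Q))
            H=Q[Q[:,2]>.084]; print(' bar',rect(H),H[:,2].max(),len(H))
            T=Q[(Q[:,2]>.063)&(Q[:,2]<.076)]; print(' tins top',rect(T),len(T))
E
python3 m.py
python3 - <<'E'
import cv2
a=cv2.imread("pics/scene0.png")[190:360,190:420];b=cv2.imread("pics/side0.png")[160:350,230:430]
a=cv2.resize(a,(790,584)[:2] if 0 else (400,296),interpolation=3);b=cv2.resize(b,(400,380),interpolation=3)
import numpy as np
o=np.zeros((380,800,3),'u1');o[:296,:400]=a;o[:,400:]=b;cv2.imwrite("pics/crop1.png",o)
E
```

```text
side bench z 0.0025638111243074437
 tin (array([0.5654, 0.191 ]), array([0.0944, 0.0466]), 20.114103317260742) top [0.5634394  0.19115678 0.05223021] 623 0.05790156217275148
 rest (array([0.5761, 0.1784]), array([0.1381, 0.1261]), 11.787961959838867)
 st (array([ 0.6233, -0.1941]), array([0.3456, 0.373 ]), 12.885519027709961)
 bar (array([ 0.5462, -0.1515]), array([0.1004, 0.0124]), 76.36080932617188) 0.102008931410915 147
 tins top (array([ 0.6343, -0.1771]), array([0.1275, 0.1922]), 77.58869171142578) 722
scene bench z 0.0013220642199445968
 tin (array([0.571 , 0.1833]), array([0.0958, 0.0487]), 21.529380798339844) top [0.56733798 0.18311097 0.05194862] 208 0.059224672858280564
 rest (array([0.5592, 0.2208]), array([0.158 , 0.1825]), 33.81437683105469)
 st (array([ 0.5985, -0.1472]), array([0.3234, 0.3465]), 34.700538635253906)
 bar (array([ 0.5488, -0.1531]), array([0.1009, 0.0156]), 76.78656005859375) 0.10222846123190286 181
 tins top (array([ 0.6405, -0.1813]), array([0.1308, 0.1982]), 76.19405364990234) 862
```

View pics/crop1.png

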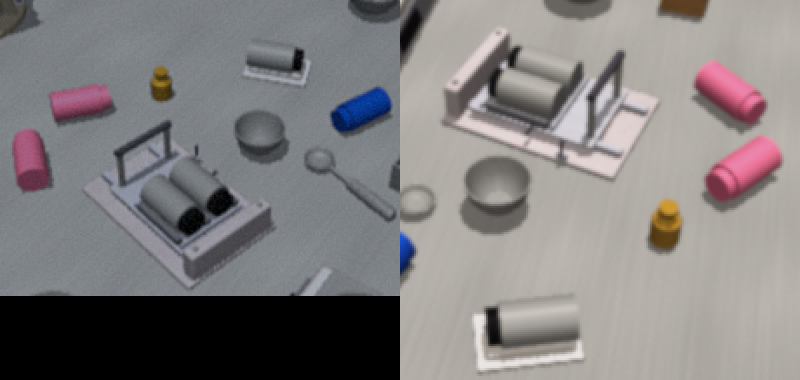

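Only the grey canister lies in the white rest, and its black cap points away from the robot, so it fits the description. The station's yaw is about -13.4° and the tin's about +20.5°. I'll move above the tin.

Emit:
arm_command([
  {"delta_pos": [-0.98,-0.462,0],"fingers": 0},
  {"delta_pos": [-0.98,-0.462,0],"fingers": 0},
  {"delta_pos": [-0.98,-0.462,0],"fingers": 0},
  {"delta_pos": [-0.98,-0.462,0],"fingers": 0},
  {"delta_pos": [-0.98,-0.462,0],"fingers": 0},
  {"delta_pos": [-0.98,-0.462,0],"fingers": 0},
  {"delta_pos": [-0.98,-0.462,0],"fingers": 0},
  {"delta_pos": [-0.98,-0.462,0],"fingers": 0},
  {"delta_pos": [-0.98,-0.462,0],"fingers": 0},
  {"delta_pos": [-0.98,-0.462,0],"fingers": 0},
  {"delta_pos": [-0.98,-0.462,0],"fingers": 0},
  {"delta_pos": [-0.98,-0.462,0],"fingers": 0},
  {"delta_pos": [-0.98,-0.462,0],"fingers": 0},
  {"delta_pos": [-0.98,-0.462,0],"fingers": 0},
  {"delta_pos": [-0.98,-0.462,0],"fingers": 0},
  {"delta_pos": [-0.98,-0.462,0],"fingers": 0},
  {"delta_pos": [-0.98,-0.462,0],"fingers": 0},
  {"delta_pos": [-0.98,-0.462,0],"fingers": 0},
  {"delta_pos": [-0.98,-0.462,0],"fingers": 0},
  {"delta_pos": [-0.98,-0.462,0],"fingers": 0},
], squeeze=40)

```text
schema error: expected keys delta_pos, rot, fingers
```

Emit:
arm_command([
  {"delta_pos": [-0.98,-0.462,0],"fingers": 0},
  {"delta_pos": [-0.98,-0.462,0],"fingers": 0},
  {"delta_pos": [-0.98,-0.462,0],"fingers": 0},
  {"delta_pos": [-0.98,-0.462,0],"fingers": 0},
  {"delta_pos": [-0.98,-0.462,0],"fingers": 0},
  {"rot": [0,0,-0.0207],"fingers": 0},
  {"rot": [0,0,-0.0207],"fingers": 0},
  {"rot": [0,0,-0.0207],"fingers": 0},
  {"rot": [0,0,-0.0207],"fingers": 0},
  {"rot": [0,0,-0.0207],"fingers": 0},
  {"delta_pos": [0,0,0],"fingers": 0},
  {"delta_pos": [0,0,0],"fingers": 0},
])

```text
schema error: expected keys delta_pos, rot, fingers
```

```bash
cat >> h.py <<'E'
from scipy.spatial.transform import Rotation as Rt
def Rtool(s=None):
    q=np.array((s or env.get_state())["orientation"]); return Rt.from_quat(q[[1,2,3,0]]).as_matrix()
def rect(P):
    r=cv2.minAreaRect(P[:,:2].astype(np.float32)); return np.round(r[0],4),np.round(r[1],4),round(r[2],2)
def go(target,ang=None):   # tool-axis shift in units, from measured pose
    s=env.get_state(); R=Rtool(s); print("tcp",np.round(s["tcp_pos"],4),"yaw_y",round(np.degrees(np.arctan2(R[1,1],R[0,1])),2),"tilt",np.round(R[:,2],4),"t",s["clock"],"shift",np.round(R.T@(np.array(target)-s["tcp_pos"])/.02,3))
E
python3 - <<'E'
from h import *
im,d,c=cam("wrist"); cv2.imwrite("pics/w1.png",im)
W=cloud(d,c); ok=(d>0)&(abs(W[...,0]-.568)<.1)&(abs(W[...,1]-.187)<.1)
m=ok&(W[...,2]>.022)&(W[...,2]<.07); P=W[m]; print(len(P),rect(P),P[:,2].max(),np.percentile(P[:,2],95))
B=W[ok&(abs(W[...,2])<.004)];print("bench",np.median(B[:,2]),len(B))
m=ok&(W[...,2]>.003)&(W[...,2]<.009); print("rest",rect(W[m]),m.sum())
go([.568,.187,.12])
E
```

```text
Traceback (most recent call last):
ValueError: zero-size array to reduction operation maximum which has no identity
```

View pics/w1.png

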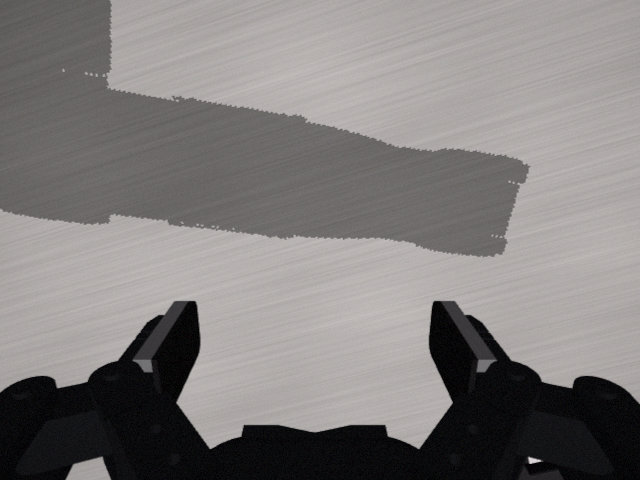

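The move was refused because every row needs all three keys, so the picture only shows bench and the fingers at the start. I'll resend with full rows.

Emit:
arm_command([
  {"delta_pos": [-0.98,-0.462,0],"rot": [0,0,0],"fingers": 0},
  {"delta_pos": [-0.98,-0.462,0],"rot": [0,0,0],"fingers": 0},
  {"delta_pos": [-0.98,-0.462,0],"rot": [0,0,0],"fingers": 0},
  {"delta_pos": [-0.98,-0.462,0],"rot": [0,0,0],"fingers": 0},
  {"delta_pos": [-0.98,-0.462,0],"rot": [0,0,0],"fingers": 0},
  {"delta_pos": [-0.98,-0.462,0],"rot": [0,0,0],"fingers": 0},
  {"delta_pos": [-0.98,-0.462,0],"rot": [0,0,0],"fingers": 0},
  {"delta_pos": [-0.98,-0.462,0],"rot": [0,0,0],"fingers": 0},
  {"delta_pos": [-0.98,-0.462,0],"rot": [0,0,0],"fingers": 0},
  {"delta_pos": [-0.98,-0.462,0],"rot": [0,0,0],"fingers": 0},
  {"delta_pos": [-0.98,-0.462,0],"rot": [0,0,0],"fingers": 0},
  {"delta_pos": [-0.98,-0.462,0],"rot": [0,0,0],"fingers": 0},
  {"delta_pos": [-0.98,-0.462,0],"rot": [0,0,0],"fingers": 0},
  {"delta_pos": [-0.98,-0.462,0],"rot": [0,0,0],"fingers": 0},
  {"delta_pos": [-0.98,-0.462,0],"rot": [0,0,0],"fingers": 0},
  {"delta_pos": [-0.98,-0.462,0],"rot": [0,0,0],"fingers": 0},
  {"delta_pos": [-0.98,-0.462,0],"rot": [0,0,0],"fingers": 0},
  {"delta_pos": [-0.98,-0.462,0],"rot": [0,0,0],"fingers": 0},
  {"delta_pos": [-0.98,-0.462,0],"rot": [0,0,0],"fingers": 0},
  {"delta_pos": [-0.98,-0.462,0],"rot": [0,0,0],"fingers": 0},
], squeeze=40)

```text
clock: 2.2
tcp_pos: [0.4887, 0.2593, 0.2311]
orientation: [-0.0, 0.146, 0.989, -0.0]
wrist_force: [-0.3, -0.5, 0.0]
finger_gap: 0.0854
```

Emit:
arm_command([
  {"delta_pos": [-0.98,-0.462,0],"rot": [0,0,0],"fingers": 0},
  {"delta_pos": [-0.98,-0.462,0],"rot": [0,0,0],"fingers": 0},
  {"delta_pos": [-0.98,-0.462,0],"rot": [0,0,0],"fingers": 0},
  {"delta_pos": [-0.98,-0.462,0],"rot": [0,0,0],"fingers": 0},
  {"delta_pos": [-0.98,-0.462,0],"rot": [0,0,0],"fingers": 0},
  {"delta_pos": [0,0,0],"rot": [0,0,-0.0207],"fingers": 0},
  {"delta_pos": [0,0,0],"rot": [0,0,-0.0207],"fingers": 0},
  {"delta_pos": [0,0,0],"rot": [0,0,-0.0207],"fingers": 0},
  {"delta_pos": [0,0,0],"rot": [0,0,-0.0207],"fingers": 0},
  {"delta_pos": [0,0,0],"rot": [0,0,-0.0207],"fingers": 0},
  {"delta_pos": [0,0,0],"rot": [0,0,0],"fingers": 0},
  {"delta_pos": [0,0,0],"rot": [0,0,0],"fingers": 0},
])

```text
clock: 3.4
tcp_pos: [0.5687, 0.1872, 0.2311]
orientation: [-0.0, -0.176, 0.984, 0.0]
wrist_force: [-0.8, -0.3, -0.2]
finger_gap: 0.0853
```

```bash
cat > w.py <<'E'
from h import *
im,d,c=cam("wrist"); cv2.imwrite("pics/w2.png",im)
W=cloud(d,c); ok=(d>0)&(abs(W[...,0]-.568)<.1)&(abs(W[...,1]-.187)<.1)
go([.568,.187,.12])
B=W[ok&(abs(W[...,2])<.004)];print("bench",np.median(B[:,2]),len(B))
m=ok&(W[...,2]>.022)&(W[...,2]<.07); P=W[m]; print(len(P),rect(P),P[:,2].max(),np.percentile(P[:,2],95))
m=ok&(W[...,2]>.003)&(W[...,2]<.009); print("rest",rect(W[m]),m.sum())
E
python3 w.py
```

```text
tcp [0.5687 0.1873 0.2312] yaw_y 110.27 tilt [-2.e-04  0.e+00 -1.e+00] t 3.45 shift [0.038 0.    5.56 ]
bench 0.0003182703624676787 35032
5884 (array([0.5683, 0.1893]), array([0.0946, 0.048 ]), 19.82) 0.0563015033703037 0.05460573246885695
rest (array([0.5551, 0.2048]), array([0.1346, 0.1863]), 24.35) 2552
```

View pics/w2.png

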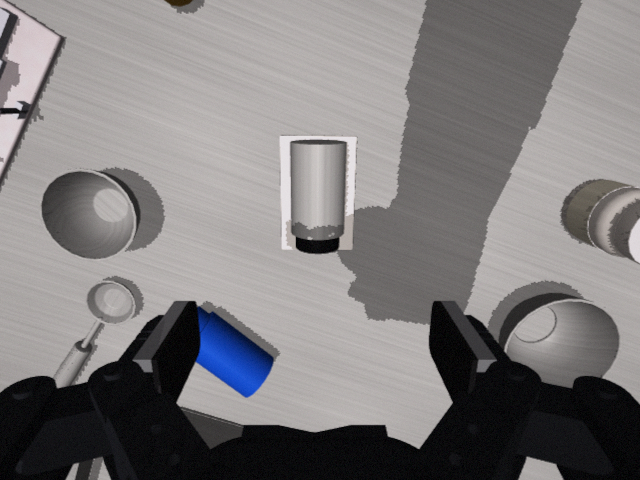

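The tin measures 94.6 × 48 mm at (0.568, 0.189), yaw 20°, top 55 mm, which matches the given sizes. In the wrist view it sits at about (318,195) in the white rest. I'll descend and grip high, with the TCP 11 mm below the axis, so the fingers clear the lower tins when placing.

Emit:
arm_command([
  {"delta_pos": [0,0.09,0.98],"rot": [0,0,0],"fingers": 0},
  {"delta_pos": [0,0,0.98],"rot": [0,0,0],"fingers": 0},
  {"delta_pos": [0,0,0.98],"rot": [0,0,0],"fingers": 0},
  {"delta_pos": [0,0,0.98],"rot": [0,0,0],"fingers": 0},
  {"delta_pos": [0,0,0.98],"rot": [0,0,0],"fingers": 0},
  {"delta_pos": [0,0,0.98],"rot": [0,0,0],"fingers": 0},
  {"delta_pos": [0,0,0.98],"rot": [0,0,0],"fingers": 0},
  {"delta_pos": [0,0,0.98],"rot": [0,0,0],"fingers": 0},
  {"delta_pos": [0,0,0.98],"rot": [0,0,0],"fingers": 0},
  {"delta_pos": [0,0,0.98],"rot": [0,0,0],"fingers": 0},
  {"delta_pos": [0,0,0.8],"rot": [0,0,0],"fingers": 0},
  {"delta_pos": [0,0,0],"rot": [0,0,0],"fingers": 0},
  {"delta_pos": [0,0,0],"rot": [0,0,0],"fingers": 1},
  {"delta_pos": [0,0,0],"rot": [0,0,0],"fingers": 1},
  {"delta_pos": [0,0,0],"rot": [0,0,0],"fingers": 1},
  {"delta_pos": [0,0,0],"rot": [0,0,0],"fingers": 1},
  {"delta_pos": [0,0,0],"rot": [0,0,0],"fingers": 1},
  {"delta_pos": [0,0,0],"rot": [0,0,0],"fingers": 1},
], squeeze=40)

```text
clock: 5.25
tcp_pos: [0.569, 0.1896, 0.0208]
orientation: [0.001, -0.177, 0.984, 0.0]
wrist_force: [-1.3, 1.9, 6.5]
finger_gap: 0.0469
```

Emit:
arm_command([
  {"delta_pos": [0,0,-0.5],"rot": [0,0,0],"fingers": 1},
  {"delta_pos": [0,0,-0.9],"rot": [0,0,0],"fingers": 1},
  {"delta_pos": [0,0,-0.9],"rot": [0,0,0],"fingers": 1},
  {"delta_pos": [0,0,-0.9],"rot": [0,0,0],"fingers": 1},
  {"delta_pos": [0,0,-0.9],"rot": [0,0,0],"fingers": 1},
  {"delta_pos": [0,0,-0.9],"rot": [0,0,0],"fingers": 1},
  {"delta_pos": [0,0,-0.9],"rot": [0,0,0],"fingers": 1},
  {"delta_pos": [0,0,-0.9],"rot": [0,0,0],"fingers": 1},
  {"delta_pos": [0,0,-0.9],"rot": [0,0,0],"fingers": 1},
  {"delta_pos": [0,0,-0.9],"rot": [0,0,0],"fingers": 1},
  {"delta_pos": [0,0,0],"rot": [0,0,0],"fingers": 1},
])

```text
clock: 6.35
tcp_pos: [0.5692, 0.1892, 0.194]
orientation: [0.002, -0.177, 0.984, -0.0]
wrist_force: [0.8, 0.2, -2.1]
finger_gap: 0.0461
```

```bash
python3 - <<'E'
from h import *
s=env.get_state();print(s["finger_gap"],s["wrist_force"])
im,d,c=cam("wrist"); cv2.imwrite("pics/w3.png",im); W=cloud(d,c); R=Rtool(s)
T=(W-np.array(s["tcp_pos"]))@R  # tool frame
m=(d>0)&(abs(T[...,0])<.07)&(abs(T[...,1])<.0215)&(T[...,2]>-.02)&(T[...,2]<.03)
P=T[m];print(len(P),P.min(0),P.max(0),rect(P))
top=P[P[:,2]<np.percentile(P[:,2],15)]; print(np.median(top,0))
for a in (-.04,-.03,.0,.02): 
    q=P[abs(P[:,0]-a)<.004]; print(a,len(q),q[:,2].min() if len(q) else 0, q[:,1].mean() if len(q) else 0)
for n in("scene","side"):
    im,d,c=cam(n); cv2.imwrite(f"pics/{n}3.png",im); W=cloud(d,c); T=(W-np.array(s["tcp_pos"]))@R
    m=(d>0)&(abs(T[...,0])<.07)&(abs(T[...,1])<.035)&(T[...,2]>0)&(T[...,2]<.04); P=T[m]; print(n,len(P),P.min(0),P.max(0))
go([.645,-.1755,.19])
E
```

```text
0.04613297094607505 [ 0.79814242  0.17560675 -2.09596227]
2626 [-0.04515164 -0.02143573 -0.01999979] [0.04847834 0.02149531 0.01478716] (array([0.0017, 0.0002]), array([0.0429, 0.0936]), 89.84)
[ 0.02974296  0.02051571 -0.0193536 ]
-0.04 35 -0.019942112434604108 -0.0028290420908431255
-0.03 28 -0.019931583248131206 0.020765084996291327
0.0 39 -0.019982779003175227 0.02080257885595311
0.02 37 -0.019978665875046986 0.020976094403907145
scene 52 [-4.59981694e-02 -2.51603175e-02  8.47445763e-05] [0.04694958 0.00821436 0.01319177]
side 42 [-4.29967358e-02 -1.21201688e-03  1.32160657e-05] [0.049123   0.02218144 0.01000993]
tcp [0.5674 0.1889 0.1903] yaw_y 110.42 tilt [-1.5e-03 -4.0e-04 -1.0e+00] t 6.5 shift [ 2.7200e+00 -1.8428e+01  1.6000e-02]
```

View pics/w3.png

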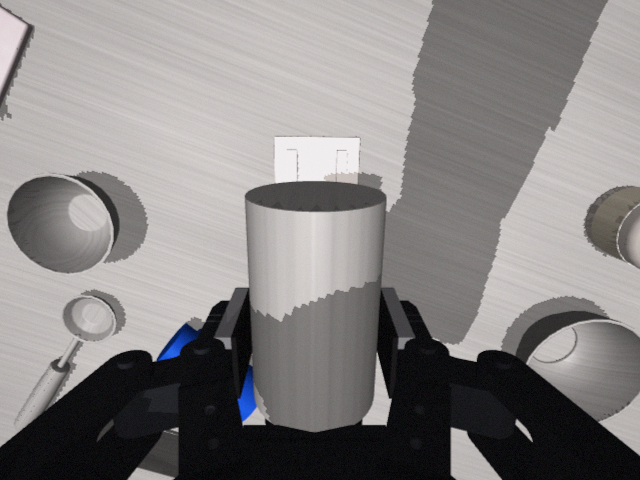

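The tin is held, seen at about (318,300), and straight. The gap shrank slightly to 46 mm, so I'll check whether it is slipping down.

```bash
cat > held.py <<'E'
from h import *
for i in range(2):
    s=env.get_state(); im,d,c=cam("wrist"); W=cloud(d,c); R=Rtool(s); T=(W-np.array(s["tcp_pos"]))@R
    m=(d>0)&(abs(T[...,0])<.07)&(abs(T[...,1])<.02)&(T[...,2]>-.05)&(T[...,2]<.02); P=T[m]
    print(round(s["finger_gap"],4),np.round(s["tcp_pos"],4),np.round(s["wrist_force"],1))
    for a in (-.042,-.03,-.02,-.01,0):
        q=P[(abs(P[:,0]-a)<.003)&(abs(P[:,1])<.004)]; print(a,len(q),np.round(np.median(q[:,2]),4) if len(q) else 0)
    Q=P[(P[:,2]>-.012)|(P[:,0]<-.02)]; 
    print("minx",P[:,0].min())
E
python3 held.py
```

```text
0.0467 [0.5674 0.1889 0.1903] [ 0.1 -0.1 -3.7]
-0.042 0 0
-0.03 183 -0.033
-0.02 353 -0.0331
-0.01 367 -0.0331
0 388 -0.0331
minx -0.04595268563029203
0.0466 [0.5672 0.1888 0.1899] [-0.8  1.2 -2.3]
-0.042 0 0
-0.03 188 -0.033
-0.02 357 -0.0331
-0.01 375 -0.0331
0 378 -0.0331
minx -0.04608763040244832
```

The axis sits 9 mm above the TCP, as intended, and it isn't slipping. I'll carry it above the carrier.

Emit:
arm_command([
  {"delta_pos": [0.136,-0.92,-0.03],"rot": [0,0,0],"fingers": 1},
  {"delta_pos": [0.136,-0.92,-0.03],"rot": [0,0,0],"fingers": 1},
  {"delta_pos": [0.136,-0.92,-0.03],"rot": [0,0,0],"fingers": 1},
  {"delta_pos": [0.136,-0.92,-0.03],"rot": [0,0,0],"fingers": 1},
  {"delta_pos": [0.136,-0.92,-0.03],"rot": [0,0,0],"fingers": 1},
  {"delta_pos": [0.136,-0.92,-0.03],"rot": [0,0,0],"fingers": 1},
  {"delta_pos": [0.136,-0.92,-0.03],"rot": [0,0,0],"fingers": 1},
  {"delta_pos": [0.136,-0.92,-0.03],"rot": [0,0,0],"fingers": 1},
  {"delta_pos": [0.136,-0.92,-0.03],"rot": [0,0,0],"fingers": 1},
  {"delta_pos": [0.136,-0.92,-0.03],"rot": [0,0,0],"fingers": 1},
  {"delta_pos": [0.136,-0.92,0],"rot": [0,0,0],"fingers": 1},
  {"delta_pos": [0.136,-0.92,0],"rot": [0,0,0],"fingers": 1},
  {"delta_pos": [0.136,-0.92,0],"rot": [0,0,0],"fingers": 1},
  {"delta_pos": [0.136,-0.92,0],"rot": [0,0,0],"fingers": 1},
  {"delta_pos": [0.136,-0.92,0],"rot": [0,0,0],"fingers": 1},
  {"delta_pos": [0.136,-0.92,0],"rot": [0,0,0],"fingers": 1},
  {"delta_pos": [0.136,-0.92,0],"rot": [0,0,0],"fingers": 1},
  {"delta_pos": [0.136,-0.92,0],"rot": [0,0,0],"fingers": 1},
  {"delta_pos": [0.136,-0.92,0],"rot": [0,0,0],"fingers": 1},
  {"delta_pos": [0.136,-0.92,0],"rot": [0,0,0],"fingers": 1},
])

```text
clock: 8.6
tcp_pos: [0.6458, -0.1763, 0.1972]
orientation: [0.0, -0.177, 0.984, 0.0]
wrist_force: [1.1, 0.8, -3.5]
finger_gap: 0.0463
```

Emit:
arm_command([
  {"delta_pos": [0,0,0],"rot": [0,0,0.0188],"fingers": 1},
  {"delta_pos": [0,0,0],"rot": [0,0,0.0188],"fingers": 1},
  {"delta_pos": [0,0,0],"rot": [0,0,0.0188],"fingers": 1},
  {"delta_pos": [0,0,0],"rot": [0,0,0.0188],"fingers": 1},
  {"delta_pos": [0,0,0],"rot": [0,0,0.0188],"fingers": 1},
  {"delta_pos": [0,0,0],"rot": [0,0,0],"fingers": 1},
  {"delta_pos": [0,0,0],"rot": [0,0,0],"fingers": 1},
])

```text
clock: 9.3
tcp_pos: [0.6456, -0.1752, 0.1972]
orientation: [-0.0, 0.115, 0.993, 0.0]
wrist_force: [0.6, -0.3, -3.7]
finger_gap: 0.0469
```

```bash
cat > st.py <<'E'
from h import *; import pickle
s=env.get_state(); im,d,c=cam("wrist"); cv2.imwrite("pics/w4.png",im); pickle.dump((d,c),open("w4.pkl","wb"))
W=cloud(d,c)
m=(d>0)&(abs(W[...,0]-.548)<.06)&(abs(W[...,1]+.152)<.09)&(W[...,2]>.084)&(W[...,2]<.103)
n,l,st,_=cv2.connectedComponentsWithStats(m.astype('u1'))
for i in range(1,n):
    if st[i,4]>200: P=W[l==i]; print("bar?",st[i],rect(P),P[:,2].max())
T=(W-np.array(s["tcp_pos"]))@Rtool(s); P=T[(d>0)&(abs(T[...,0])<.05)&(abs(T[...,1])<.02)&(T[...,2]>-.05)&(T[...,2]<.02)]
q=P[abs(P[:,1])<.004]; print("held top z",np.percentile(q[:,2],30),"x range",P[:,0].min(),P[:,0].max(),s["finger_gap"])
go([.6463,-.1757,.10])
# initial views: ridge of lower tins
a=np.radians(-13.4); ex=np.array([np.cos(a),np.sin(a)]); ey=np.array([-ex[1],ex[0]])
for n in("scene","side"):
    d0=np.load(n+"0.npy"); c0=pickle.load(open(n+"0.pkl","rb")); V=cloud(d0,c0); S=np.array([.6448,-.1755])
    X=(V[...,:2]-S)@ex; Y=(V[...,:2]-S)@ey; Z=V[...,2]
    k=(d0>0)&(abs(X)<.06)&(abs(Y)<.06)&(Z>.045)&(Z<.08)
    for sg in(1,-1):
        kk=k&(Y*sg>0); 
        A=np.c_[2*Y[kk],2*Z[kk],np.ones(kk.sum())]; so=np.linalg.lstsq(A,Y[kk]**2+Z[kk]**2,rcond=None)[0]
        print(n,sg,"x",np.percentile(X[kk],[1,99]).round(4),"circle y,z,r",so[:2].round(4),np.sqrt(so[2]+so[0]**2+so[1]**2).round(4))
E
python3 st.py
```

```text
bar? [ 226   51  178   23 3942] (array([ 0.5485, -0.153 ]), array([0.1  , 0.012]), 76.58) 0.10049308447670842
held top z -0.03333584146318042 x range -0.04653614896212628 0.04794047168585343 0.046877817857189676
tcp [ 0.6456 -0.1751  0.1972] yaw_y 76.72 tilt [-0.e+00  1.e-04 -1.e+00] t 9.35 shift [-0.042 -0.019  4.862]
scene 1 x [-0.0455  0.0495] circle y,z,r [0.0238 0.0549] 0.0177
scene -1 x [-0.045   0.0499] circle y,z,r [-0.0298  0.0547] 0.0177
side 1 x [-0.0486  0.0454] circle y,z,r [0.0282 0.0552] 0.018
side -1 x [-0.0489  0.0449] circle y,z,r [-0.026  0.057] 0.0167
```

View pics/w4.png

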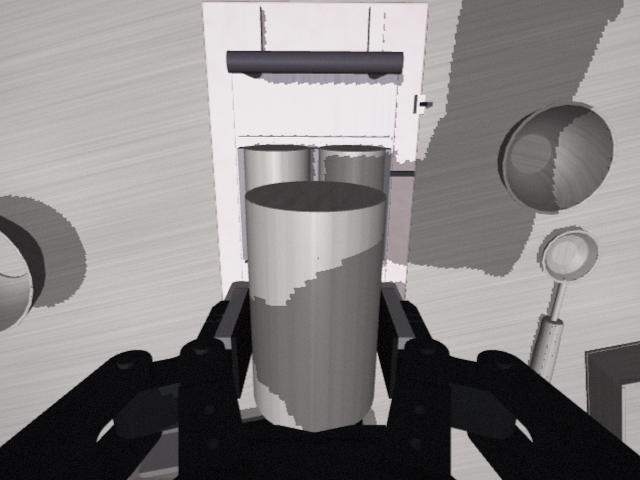

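The pile, handle bar (315,62), pointer (402,173) and mark (424,104) are all clear. The bar is at (0.5485,-0.153), which puts the saddle at (0.6458,-0.1762). I'll descend to just above it.

Emit:
arm_command([
  {"delta_pos": [0,-0.05,0.8],"rot": [0,0,0],"fingers": 1},
  {"delta_pos": [0,0,0.8],"rot": [0,0,0],"fingers": 1},
  {"delta_pos": [0,0,0.8],"rot": [0,0,0],"fingers": 1},
  {"delta_pos": [0,0,0.8],"rot": [0,0,0],"fingers": 1},
  {"delta_pos": [0,0,0.8],"rot": [0,0,0],"fingers": 1},
  {"delta_pos": [0,0,0.8],"rot": [0,0,0],"fingers": 1},
  {"delta_pos": [0,0,0.5],"rot": [0,0,0],"fingers": 1},
  {"delta_pos": [0,0,0.3],"rot": [0,0,0],"fingers": 1},
  {"delta_pos": [0,0,0.1],"rot": [0,0,0],"fingers": 1},
  {"delta_pos": [0,0,0],"rot": [0,0,0],"fingers": 1},
  {"delta_pos": [0,0,0],"rot": [0,0,0],"fingers": 1},
])

```text
clock: 10.45
tcp_pos: [0.6458, -0.1759, 0.0841]
orientation: [0.001, 0.117, 0.993, -0.0]
wrist_force: [0.2, -0.8, -3.1]
finger_gap: 0.0467
```

```bash
python3 - <<'E'
from h import *; import pickle
d,c=pickle.load(open("w4.pkl","rb")); im=cv2.imread("pics/w4.png"); g=im.max(2)
ex=np.array([.9727,-.2321]); ey=np.array([.2321,.9727]); B=np.array([.5485,-.153])
for nm,(u0,v0,u1,v1),z in(("pointer",(390,165,415,182),.026),("mark",(418,94,436,114),.04)):
    ys,xs=np.nonzero(g[v0:v1,u0:u1]<70); u,v=xs+u0,ys+v0
    print(nm,len(u),"u",u.min(),u.max(),"v",v.min(),v.max(),"rowcount",np.bincount(v-v0))
    p=np.array([ray(c,a+.0,b+.0,z)[:2] for a,b in zip(u,v)]); q=(p-B)@np.c_[ex,ey]; print(" x,y st range",q.min(0),q.max(0),"mean",q.mean(0))
    W=cloud(d,c)[v,u]; print(" z",np.percentile(W[:,2],[5,50,95]).round(3),"depth x,y med",np.median((W[:,:2]-B)@np.c_[ex,ey],0))
    for zz in(.01,.03,.06): pass
W=cloud(d,c)[90:118,410:440].reshape(-1,3); W=W[W[:,2]>.03]; print("blade pts",len(W),((W[:,:2]-B)@np.c_[ex,ey]).mean(0) if len(W) else 0, W[:,2].max() if len(W) else 0)
go([.6458,-.1762,.0786]); print(env.get_state()["wrist_force"])
E
```

```text
pointer 116 u 390 413 v 171 175 rowcount [ 0  0  0  0  0  0 24 23 23 23 23]
 x,y st range [0.0734789  0.05987402] [0.07669899 0.07835071] mean [0.07507416 0.06941232]
 z [0.026 0.028 0.029] depth x,y med [0.0747052  0.06915379]
mark 26 u 420 427 v 102 105 rowcount [0 0 0 0 0 0 0 0 4 8 8 6]
 x,y st range [0.02145642 0.07587044] [0.0235249 0.0809718] mean [0.0225684  0.07850994]
 z [0.021 0.032 0.041] depth x,y med [0.02282715 0.08089005]
blade pts 51 [0.02285852 0.07233558] 0.3400082945628765
tcp [ 0.6458 -0.1759  0.0841] yaw_y 76.6 tilt [ 1.4e-03 -4.0e-04 -1.0e+00] t 10.45 shift [-0.002 -0.013  0.277]
[ 0.17019747 -0.84253165 -3.10924886]
```

Pointer-to-mark travel comes out at about 52 mm, within the stated 50–90. Lowering the last 5.5 mm gently.

Emit:
arm_command([
  {"delta_pos": [0,0,0.1],"rot": [0,0,0],"fingers": 1},
  {"delta_pos": [0,0,0.1],"rot": [0,0,0],"fingers": 1},
  {"delta_pos": [0,0,0.06],"rot": [0,0,0],"fingers": 1},
  {"delta_pos": [0,0,0],"rot": [0,0,0],"fingers": 1},
  {"delta_pos": [0,0,0],"rot": [0,0,0],"fingers": 1},
])

```text
clock: 10.95
tcp_pos: [0.6455, -0.1756, 0.0786]
orientation: [0.0, 0.117, 0.993, 0.0]
wrist_force: [-0.7, 1.4, 1.0]
finger_gap: 0.0469
```

Contact: the force went from -3.1 to +1 N. I'll release gradually and rise.

Emit:
arm_command([
  {"delta_pos": [0,0,0],"rot": [0,0,0],"fingers": 0.42},
  {"delta_pos": [0,0,0],"rot": [0,0,0],"fingers": 0.38},
  {"delta_pos": [0,0,0],"rot": [0,0,0],"fingers": 0.34},
  {"delta_pos": [0,0,0],"rot": [0,0,0],"fingers": 0.3},
  {"delta_pos": [0,0,0],"rot": [0,0,0],"fingers": 0.25},
  {"delta_pos": [0,0,0],"rot": [0,0,0],"fingers": 0.2},
  {"delta_pos": [0,0,0],"rot": [0,0,0],"fingers": 0.2},
  {"delta_pos": [0,0,0],"rot": [0,0,0],"fingers": 0.2},
], squeeze=20)

```text
clock: 11.75
tcp_pos: [0.6452, -0.1757, 0.078]
orientation: [-0.0, 0.117, 0.993, 0.0]
wrist_force: [0.2, 0.2, 0.1]
finger_gap: 0.0683
```

Emit:
arm_command([
  {"delta_pos": [0,0,-0.3],"rot": [0,0,0],"fingers": 0.2},
  {"delta_pos": [0,0,-0.5],"rot": [0,0,0],"fingers": 0.2},
  {"delta_pos": [0,0,-0.8],"rot": [0,0,0],"fingers": 0.2},
  {"delta_pos": [0,0,-0.8],"rot": [0,0,0],"fingers": 0.2},
  {"delta_pos": [0,0,-0.8],"rot": [0,0,0],"fingers": 0.2},
  {"delta_pos": [0,0,-0.8],"rot": [0,0,0],"fingers": 0.2},
  {"delta_pos": [0,0,-0.8],"rot": [0,0,0],"fingers": 0.2},
  {"delta_pos": [0,0,-0.8],"rot": [0,0,0],"fingers": 0.2},
  {"delta_pos": [0,0,0],"rot": [0,0,0],"fingers": 0.2},
])

```text
clock: 12.65
tcp_pos: [0.6468, -0.1763, 0.1939]
orientation: [0.003, 0.117, 0.993, -0.001]
wrist_force: [-0.1, -0.1, 0.2]
finger_gap: 0.0683
```

```bash
cat > chk.py <<'E'
from h import *; import sys
s=env.get_state(); im,d,c=cam("wrist"); cv2.imwrite("pics/"+sys.argv[1],im); W=cloud(d,c)
ex=np.array([.9727,-.2321]); ey=np.array([.2321,.9727]); M=np.c_[ex,ey]
off=float(sys.argv[2]) if len(sys.argv)>2 else 0.   # pull so far
m=(d>0)&(abs(W[...,0]-.54+off)<.06)&(abs(W[...,1]+.152)<.09)&(W[...,2]>.084)&(W[...,2]<.101)
n,l,st,_=cv2.connectedComponentsWithStats(m.astype('u1'))
for i in range(1,n):
    if st[i,4]>200: P=W[l==i]; print("bar?",rect(P),P[:,2].max())
B=np.array([.5485,-.153])-off*ex
q=(W[...,:2]-B)@M; m=(d>0)&(abs(q[...,0]-.1)<.07)&(abs(q[...,1])<.03)&(W[...,2]>.085)&(W[...,2]<.125)
X=np.c_[q[m],W[m][:,2]]; print("tin3",m.sum(),"x",np.percentile(X[:,0],[.5,99.5]).round(4),"y",np.percentile(X[:,1],[.5,99.5]).round(4),"top",np.percentile(X[:,2],98).round(4),rect(X))
go([B[0],B[1],.0733]); print(s["finger_gap"],np.round(s["wrist_force"],1))
E
python3 chk.py w5.png
```

```text
bar? (array([ 0.5485, -0.1531]), array([0.1002, 0.0122]), 76.0) 0.10046634766883976
tin3 10693 x [0.0523 0.1458] y [-0.0234  0.0229] top 0.1125 (array([ 0.0995, -0.0006]), array([0.0477, 0.0948]), 89.65)
tcp [ 0.6462 -0.1761  0.1922] yaw_y 76.59 tilt [ 0.0036 -0.0013 -1.    ] t 12.7 shift [ 5.044 -0.007  5.925]
0.06825949799051881 [-0.1 -0.1  0.2]
```

View pics/w5.png

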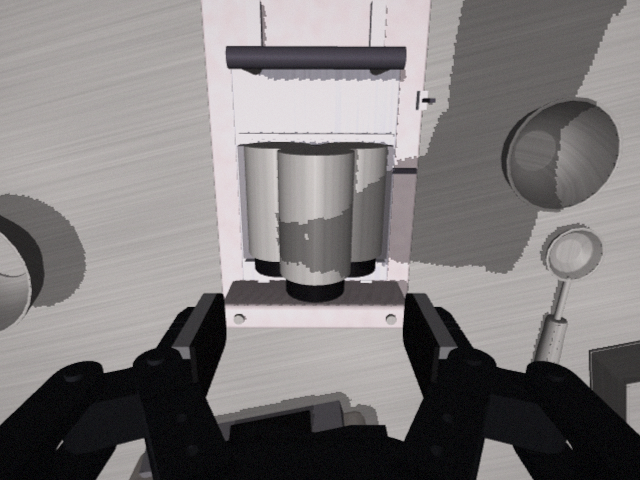

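Placed: tin centre at x = 99.5 mm and y = -0.6 mm from the bar, top 112.5 mm, and the bar is still home. In the view the third tin (316,220) lies between the two lower ones. Next I move over the handle, turn 90° and part-close the fingers.

Emit:
arm_command([
  {"delta_pos": [0.84,0,0],"rot": [0,0,0],"fingers": 0.4},
  {"delta_pos": [0.84,0,0],"rot": [0,0,0],"fingers": 0.62},
  {"delta_pos": [0.84,0,0],"rot": [0,0,0],"fingers": 0.62},
  {"delta_pos": [0.84,0,0],"rot": [0,0,0],"fingers": 0.62},
  {"delta_pos": [0.84,0,0],"rot": [0,0,0],"fingers": 0.62},
  {"delta_pos": [0.84,0,0],"rot": [0,0,0],"fingers": 0.62},
  {"delta_pos": [0,0,0],"rot": [0,0,0.0227],"fingers": 0.62},
  {"delta_pos": [0,0,0],"rot": [0,0,0.0227],"fingers": 0.62},
  {"delta_pos": [0,0,0],"rot": [0,0,0.0227],"fingers": 0.62},
  {"delta_pos": [0,0,0],"rot": [0,0,0.0227],"fingers": 0.62},
  {"delta_pos": [0,0,0],"rot": [0,0,0.0227],"fingers": 0.62},
  {"delta_pos": [0,0,0],"rot": [0,0,0.0227],"fingers": 0.62},
  {"delta_pos": [0,0,0],"rot": [0,0,0.0227],"fingers": 0.62},
  {"delta_pos": [0,0,0],"rot": [0,0,0.0227],"fingers": 0.62},
  {"delta_pos": [0,0,0],"rot": [0,0,0.0227],"fingers": 0.62},
  {"delta_pos": [0,0,0],"rot": [0,0,0.0227],"fingers": 0.62},
  {"delta_pos": [0,0,0],"rot": [0,0,0.0227],"fingers": 0.62},
  {"delta_pos": [0,0,0],"rot": [0,0,0],"fingers": 0.62},
  {"delta_pos": [0,0,0],"rot": [0,0,0],"fingers": 0.62},
])

```text
clock: 14.6
tcp_pos: [0.5468, -0.1522, 0.1895]
orientation: [-0.0, 0.783, 0.622, -0.0]
wrist_force: [-0.5, -0.2, 0.5]
finger_gap: 0.0326
```

```bash
cat > pm.py <<'E'
from h import *; import sys
def dark(c,im,d,off,save=None):
    ex=np.array([.9727,-.2321]); ey=np.array([.2321,.9727]); M=np.c_[ex,ey]; B=np.array([.5485,-.153])
    g=im.max(2); W=cloud(d,c); q=(W[...,:2]-B)@M; z=W[...,2]
    for nm,x0,(ya,yb),(za,zb) in (("pointer",.0749-off,(.064,.080),(.018,.034)),("mark",.0228,(.066,.098),(.020,.046))):
        m=(d>0)&(g<90)&(abs(q[...,0]-x0)<.010)&(q[...,1]>ya)&(q[...,1]<yb)&(z>za)&(z<zb)
        if m.sum(): v,u=np.nonzero(m); print(nm,m.sum(),"px",u.mean().round(1),v.mean().round(1),"x med",np.median(q[m][:,0]).round(4),"range",np.percentile(q[m][:,0],[5,95]).round(4),"y",np.median(q[m][:,1]).round(3),"z",np.median(z[m]).round(3))
        else: print(nm,"none")
if __name__=="__main__":
    off=float(sys.argv[1]); tag=sys.argv[2]
    for n in sys.argv[3:]:
        im,d,c=cam(n); cv2.imwrite(f"pics/{tag}_{n}.png",im); print(n); dark(c,im,d,off)
E
python3 pm.py 0 p0 wrist side scene; python3 chk.py w6.png
```

```text
wrist
pointer 29 px 416.3 112.3 x med 0.0734 range [0.073  0.0737] y 0.071 z 0.027
mark 33 px 348.5 94.6 x med 0.0221 range [0.0213 0.0236] y 0.083 z 0.04
side
pointer 2 px 294.5 224.5 x med 0.0719 range [0.0716 0.0721] y 0.07 z 0.029
mark 5 px 310.2 233.0 x med 0.0213 range [0.0199 0.0218] y 0.084 z 0.031
scene
pointer 7 px 313.1 288.3 x med 0.0765 range [0.0727 0.0785] y 0.075 z 0.029
mark 14 px 302.2 275.9 x med 0.0228 range [0.0198 0.0254] y 0.082 z 0.03
bar? (array([ 0.5484, -0.1534]), array([0.1003, 0.012 ]), 76.32) 0.10038420617041038
bar? (array([ 0.5968, -0.1754]), array([0.0259, 0.0062]), 89.5) 0.10094415504614403
tin3 11608 x [0.0522 0.1458] y [-0.0216  0.0234] top 0.1125 (array([ 0.0995, -0.0002]), array([0.0475, 0.0951]), 89.9)
tcp [ 0.5471 -0.1523  0.1899] yaw_y -13.22 tilt [-1.e-04  2.e-04 -1.e+00] t 14.8 shift [-0.018  0.074  5.831]
0.03233346812356489 [ 0.2  0.1 -0. ]
```

Travel is about 51.5–52 mm across the cameras. I'll descend astride the bar and close.

Emit:
arm_command([
  {"delta_pos": [0,0.074,0.8],"rot": [0,0,0],"fingers": 0.62},
  {"delta_pos": [0,0,0.8],"rot": [0,0,0],"fingers": 0.62},
  {"delta_pos": [0,0,0.8],"rot": [0,0,0],"fingers": 0.62},
  {"delta_pos": [0,0,0.8],"rot": [0,0,0],"fingers": 0.62},
  {"delta_pos": [0,0,0.8],"rot": [0,0,0],"fingers": 0.62},
  {"delta_pos": [0,0,0.8],"rot": [0,0,0],"fingers": 0.62},
  {"delta_pos": [0,0,0.6],"rot": [0,0,0],"fingers": 0.62},
  {"delta_pos": [0,0,0.4],"rot": [0,0,0],"fingers": 0.62},
  {"delta_pos": [0,0,0],"rot": [0,0,0],"fingers": 0.62},
  {"delta_pos": [0,0,0],"rot": [0,0,0],"fingers": 0.7},
  {"delta_pos": [0,0,0],"rot": [0,0,0],"fingers": 0.76},
  {"delta_pos": [0,0,0],"rot": [0,0,0],"fingers": 0.82},
  {"delta_pos": [0,0,0],"rot": [0,0,0],"fingers": 0.9},
  {"delta_pos": [0,0,0],"rot": [0,0,0],"fingers": 1},
  {"delta_pos": [0,0,0],"rot": [0,0,0],"fingers": 1},
  {"delta_pos": [0,0,0],"rot": [0,0,0],"fingers": 1},
], squeeze=40)

```text
clock: 16.4
tcp_pos: [0.5482, -0.1527, 0.0749]
orientation: [-0.0, 0.784, 0.62, -0.0]
wrist_force: [-3.4, 1.8, 5.4]
finger_gap: 0.0103
```

```bash
python3 pm.py 0 p1 wrist side; python3 chk.py w7.png
```

```text
wrist
pointer 106 px 472.8 115.3 x med 0.0732 range [0.0728 0.0737] y 0.071 z 0.026
mark 114 px 365.6 88.1 x med 0.0215 range [0.0211 0.0236] y 0.083 z 0.039
side
pointer 2 px 294.5 224.5 x med 0.0721 range [0.0706 0.0736] y 0.069 z 0.028
mark 5 px 310.2 233.0 x med 0.0217 range [0.0197 0.0226] y 0.083 z 0.032
bar? (array([ 0.5483, -0.1501]), array([0.0945, 0.0367]), 62.15) 0.10098634212821969
bar? (array([ 0.598 , -0.1703]), array([0.0202, 0.0015]), 77.23) 0.1009894514565304
tin3 23451 x [0.035 0.109] y [-0.0166  0.0236] top 0.1124 (array([0.0729, 0.0025]), array([0.043 , 0.0857]), 89.71)
tcp [ 0.5482 -0.1527  0.0749] yaw_y -13.31 tilt [-4.e-04 -2.e-04 -1.e+00] t 16.55 shift [-0.012  0.02   0.079]
0.010448460650958887 [-3.8  0.4  6.7]
```

Gripped: gap 10 mm on the bar, carrier still home. I'll pull slowly along tool -y.

Emit:
arm_command([
  {"delta_pos": [0,-0.02,0],"rot": [0,0,0],"fingers": 1},
  {"delta_pos": [0,-0.04,0],"rot": [0,0,0],"fingers": 1},
  {"delta_pos": [0,-0.06,0],"rot": [0,0,0],"fingers": 1},
  {"delta_pos": [0,-0.08,0],"rot": [0,0,0],"fingers": 1},
  {"delta_pos": [0,-0.1,0],"rot": [0,0,0],"fingers": 1},
  {"delta_pos": [0,-0.1,0],"rot": [0,0,0],"fingers": 1},
  {"delta_pos": [0,-0.1,0],"rot": [0,0,0],"fingers": 1},
  {"delta_pos": [0,-0.1,0],"rot": [0,0,0],"fingers": 1},
  {"delta_pos": [0,-0.1,0],"rot": [0,0,0],"fingers": 1},
  {"delta_pos": [0,-0.1,0],"rot": [0,0,0],"fingers": 1},
  {"delta_pos": [0,-0.1,0],"rot": [0,0,0],"fingers": 1},
  {"delta_pos": [0,-0.1,0],"rot": [0,0,0],"fingers": 1},
  {"delta_pos": [0,-0.1,0],"rot": [0,0,0],"fingers": 1},
  {"delta_pos": [0,-0.1,0],"rot": [0,0,0],"fingers": 1},
  {"delta_pos": [0,-0.1,0],"rot": [0,0,0],"fingers": 1},
  {"delta_pos": [0,-0.1,0],"rot": [0,0,0],"fingers": 1},
  {"delta_pos": [0,-0.1,0],"rot": [0,0,0],"fingers": 1},
  {"delta_pos": [0,-0.1,0],"rot": [0,0,0],"fingers": 1},
  {"delta_pos": [0,-0.1,0],"rot": [0,0,0],"fingers": 1},
  {"delta_pos": [0,-0.1,0],"rot": [0,0,0],"fingers": 1},
])

```text
clock: 18.55
tcp_pos: [0.5168, -0.1451, 0.0749]
orientation: [0.002, 0.784, 0.621, 0.002]
wrist_force: [7.7, -0.1, 0.2]
finger_gap: 0.0103
```

Emit:
arm_command([
  {"delta_pos": [0,-0.1,0],"rot": [0,0,0],"fingers": 1},
  {"delta_pos": [0,-0.1,0],"rot": [0,0,0],"fingers": 1},
  {"delta_pos": [0,-0.1,0],"rot": [0,0,0],"fingers": 1},
  {"delta_pos": [0,-0.1,0],"rot": [0,0,0],"fingers": 1},
  {"delta_pos": [0,-0.1,0],"rot": [0,0,0],"fingers": 1},
  {"delta_pos": [0,-0.1,0],"rot": [0,0,0],"fingers": 1},
  {"delta_pos": [0,-0.08,0],"rot": [0,0,0],"fingers": 1},
  {"delta_pos": [0,-0.05,0],"rot": [0,0,0],"fingers": 1},
  {"delta_pos": [0,-0.03,0],"rot": [0,0,0],"fingers": 1},
  {"delta_pos": [0,0,0],"rot": [0,0,0],"fingers": 1},
  {"delta_pos": [0,0,0],"rot": [0,0,0],"fingers": 1},
  {"delta_pos": [0,0,0],"rot": [0,0,0],"fingers": 1},
])

```text
clock: 19.75
tcp_pos: [0.5025, -0.1416, 0.0749]
orientation: [0.003, 0.784, 0.621, 0.003]
wrist_force: [8.9, -0.2, -1.4]
finger_gap: 0.0106
```

```bash
python3 pm.py 0.0505 p2 wrist side scene; python3 chk.py w8.png 0.0505
python3 - <<'E'
import cv2,numpy as np
a=cv2.imread("pics/p2_wrist.png");b=cv2.imread("pics/p2_side.png")[170:260,250:370]
o=np.zeros((400,800,3),'u1');o[:300,:400]=cv2.resize(a,(400,300));o[:300,400:]=cv2.resize(b,(400,300),interpolation=3);cv2.imwrite("pics/fin.png",o)
E
```

```text
wrist
pointer 105 px 471.6 115.5 x med 0.0262 range [0.0258 0.0267] y 0.071 z 0.026
mark 238 px 469.1 98.4 x med 0.0214 range [0.0208 0.0266] y 0.082 z 0.028
side
pointer 1 px 312.0 229.0 x med 0.0231 range [0.0231 0.0231] y 0.068 z 0.032
mark 7 px 310.7 230.3 x med 0.0218 range [0.0192 0.0229] y 0.083 z 0.039
scene
pointer 7 px 302.0 279.0 x med 0.0271 range [0.0256 0.0311] y 0.078 z 0.027
mark 16 px 302.3 276.4 x med 0.0249 range [0.0212 0.0305] y 0.081 z 0.03
bar? (array([ 0.504 , -0.1392]), array([0.0366, 0.0938]), 0.81) 0.10098843532775187
tin3 23515 x [0.0343 0.1131] y [-0.0169  0.0237] top 0.1125 (array([0.0751, 0.0031]), array([0.0423, 0.0902]), 89.5)
tcp [ 0.5025 -0.1417  0.0749] yaw_y -13.28 tilt [ 7.1e-03 -9.0e-04 -1.0e+00] t 19.95 shift [-0.017 -0.156  0.079]
0.010904687370161696 [ 9.5  0.5 -0.5]
```

View pics/fin.png

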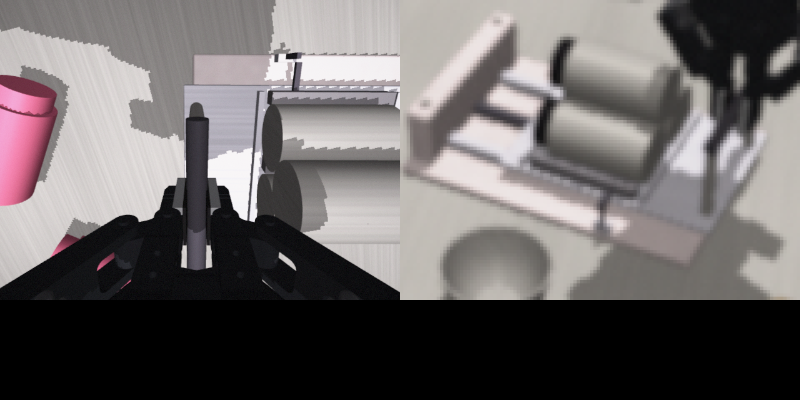

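The handle has moved 47 mm. In the wrist view the pointer (472,115) is still 4.8 mm short of the blade (469,98). I'll pull the rest.

Emit:
arm_command([
  {"delta_pos": [0,-0.03,0],"rot": [0,0,0],"fingers": 1},
  {"delta_pos": [0,-0.06,0],"rot": [0,0,0],"fingers": 1},
  {"delta_pos": [0,-0.08,0],"rot": [0,0,0],"fingers": 1},
  {"delta_pos": [0,-0.06,0],"rot": [0,0,0],"fingers": 1},
  {"delta_pos": [0,-0.03,0],"rot": [0,0,0],"fingers": 1},
  {"delta_pos": [0,0,0],"rot": [0,0,0],"fingers": 1},
  {"delta_pos": [0,0,0],"rot": [0,0,0],"fingers": 1},
  {"delta_pos": [0,0,0],"rot": [0,0,0],"fingers": 1},
  {"delta_pos": [0,0,0],"rot": [0,0,0],"fingers": 1},
  {"delta_pos": [0,0,0],"rot": [0,0,0],"fingers": 1},
])

```text
clock: 20.95
tcp_pos: [0.4976, -0.1404, 0.0749]
orientation: [0.003, 0.784, 0.621, 0.003]
wrist_force: [9.2, -0.8, -2.5]
finger_gap: 0.0104
```

```bash
python3 pm.py 0.0515 p3 wrist side scene
python3 - <<'E'
from h import *
ex=np.array([.9727,-.2321]); ey=np.array([.2321,.9727]); S=np.array([.5485,-.153])+ (.1-.0515)*ex
for n in("side","scene"):
    im,d,c=cam(n); W=cloud(d,c); q=(W[...,:2]-S)@np.c_[ex,ey]; z=W[...,2]
    for nm,(a,b) in(("tin3",(.078,.12)),("low",(.045,.076))):
        m=(d>0)&(abs(q[...,0])<.055)&(abs(q[...,1])<.06)&(z>a)&(z<b); X=q[m]; print(n,nm,m.sum(),np.percentile(X,[1,99],axis=0).round(4).tolist(),z[m].max().round(4))
        if nm=="tin3": print(rect(X))
s=env.get_state(); print(s["tcp_pos"],s["wrist_force"],s["finger_gap"],s["clock"],np.abs(s["qvel"]).max())
a=cv2.imread("pics/p3_wrist.png")[60:160,400:540]; b=cv2.imread("pics/p3_scene.png")[230:350,220:360]
o=np.zeros((340,800,3),'u1');o[:286,:400]=cv2.resize(a,(400,286),interpolation=3);o[:,400:]=cv2.resize(b,(400,340),interpolation=3);cv2.imwrite("pics/fin2.png",o)
E
```

```text
wrist
pointer 105 px 471.5 115.6 x med 0.0212 range [0.0208 0.0216] y 0.071 z 0.026
mark 253 px 476.0 98.0 x med 0.0212 range [0.0208 0.0216] y 0.082 z 0.028
side
pointer 2 px 312.0 231.5 x med 0.0205 range [0.0195 0.0215] y 0.074 z 0.029
mark 6 px 311.2 231.8 x med 0.0198 range [0.0191 0.0215] y 0.082 z 0.032
scene
pointer 9 px 300.3 278.1 x med 0.0227 range [0.0198 0.0264] y 0.077 z 0.026
mark 20 px 301.6 276.6 x med 0.0235 range [0.02   0.0259] y 0.081 z 0.027
side tin3 673 [[-0.051, -0.02], [0.0423, 0.024]] 0.116
(array([-0.0044,  0.005 ]), array([0.0983, 0.0488]), 6.39)
side low 670 [[-0.0504, -0.0428], [0.0431, 0.0508]] 0.076
scene tin3 687 [[-0.047, -0.0243], [0.0476, 0.0198]] 0.117
(array([-0.0012, -0.002 ]), array([0.1007, 0.0483]), 2.09)
scene low 766 [[-0.0467, -0.0511], [0.0484, 0.0463]] 0.0759
[ 0.49759853 -0.14047024  0.07488876] [10.03126901 -0.3406542  -2.05841034] 0.010299413026117222 21.2 0.0015710338483000037
```

View pics/fin2.png

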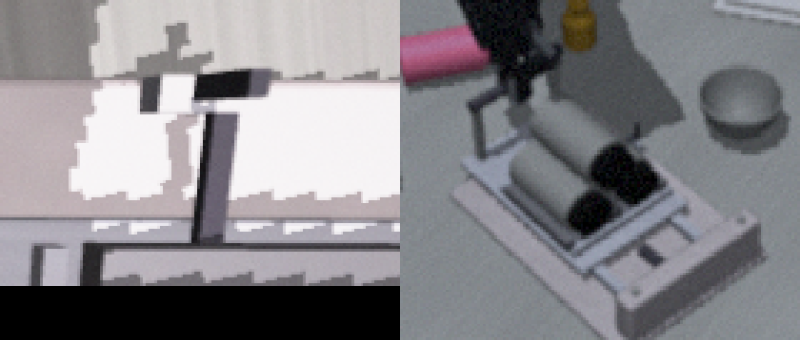

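The pointer and blade both read x = 21.2 mm from the wrist. The blade read 21.5 mm at p1, before the pointer was near it. The crop shows the pin (222,150) running to the blade (230,88), and the pile intact with all three tins in place. The force is a steady spring load of about 9–10 N, so I'm handing in.

```bash
python3 -c "
from workcell import env
print(env.hand_in())"
```

```text
the job is handed in; nothing more can be done
None
```

I took the loose canister from its rest, laid it in the gap on top of the two lower canisters and released it. I then pulled the carrier about 52 mm by its bar to the mark and handed in while still holding it, at about 21 s of the 58 s allowed. No verdict is reported at hand-in.

**Last checks**
- **Placing:** before the pull, the third canister was 0.5 mm off lengthwise and 0.6 mm off sideways, with its top at 112.5 mm and the carrier still home.
- **Pointer and mark:** the wrist camera gave both at x = 21.2 mm. The pointer was by then inside the window used for the mark. The mark's last clean reading was 21.5 mm, so the offset is 0.3 mm by that reading. Mark estimates across the cameras spread by about 1–2 mm, within the 6 mm limit.
- **Pile after the pull:** the scene camera put the third canister at -1.2 mm lengthwise and -2.0 mm sideways. The side camera put it at -4.4 mm and +5.0 mm, turned 6°. The two disagree, partly because each camera sees only one side of it; the true place is probably between them. The side camera's sideways figure is close to the 6 mm limit, and the wrist camera could not settle it because the canister was partly hidden.
- **Grip:** the fingers held the bar at a 10 mm gap under a steady spring load of about 9–10 N, with the arm at rest.

The first move was refused because its rows lacked some keys; nothing moved, and I resent it. I viewed about 10 pictures. I touched nothing else on the bench, but did not measure those things again at the end.

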